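# Ratchet the panel clamp shut on a laminated plaque

## Robot

A 6-joint arm with a two-finger parallel gripper is mounted at the origin on the work surface. World frame = base frame: x ahead of the robot, y to its left, z up, the work surface at z = 0. Lengths are in m, angles in degrees, forces in N, time in s.
With the tool pointing down it reaches from about 0.425 to 0.925 m from the base axis. Payload 12.5 kg.
Tool frame: the origin (TCP) lies between the finger pads; the fingertips stand 8 mm ahead of it and the grasp point (between the pads) lies 11 mm behind it (r.nose_length is the z of the fingertips in the tool frame, in m); z points along the fingers, y is the line along which they close (so a half turn about z gives the same grasp; the last joint's range is limited). The gripper opens to 85 mm and grips with 20 to 120 N. Pads are 22 mm wide; open, the fingers measure 114 mm over their backs; the gripper's body (76 mm by 85 mm) begins 54 mm behind the grasp point. The pads swing forward as they close: fully open they stand 13 mm farther back than shut.
Start: joints at [-76.696, 28.126, 89.318, -0, 62.55, -6.05], TCP at [0.207, -0.59, 0.202] pointing down, gripper open.
Joint ranges: [-177.58, 177.58], [-47.91, 125.51], [2.72, 160], [-65.01, 245.01], [3.68, 167.84], [-153.87, 153.87]. Speed limits (degrees/s): [127.2, 127.2, 159.86, 180, 180, 180].

## Interface

Orientations are given as a 3x3 rotation matrix whose columns are the frame's x, y, z axes.
In Python, from workcell import r, optics, find_in gives the robot as it stands.
- The arm moves only by the shell command python3 -m inch 'ROWS' [FORCE]. ROWS is JSON, a list of rows, each an object with "delta_pos": the shift along the tool's x, y, z in mm, a list of three; "yaw": the turn about the tool's z in degrees; "jaw": the finger opening in mm, from 0 to 85.4. In form: [{"delta_pos": [x, y, z], "yaw": yaw, "jaw": jaw}, ...]. A call has 1 to 8 rows; each row is the pose to reach, as a shift and turn from the pose commanded when the call began, along the tool's axes at that moment; what a row does not reach only later rows make up. A row lasts 1/8 s, in which the tool goes at most 62.5 mm and 10.7 degrees, less where a joint would pass 70% of its speed; a pose out of reach is approached as far as the arm can. A call with a gripper value outside its range is refused whole. The fingers move at their own pace and stop on an object; FORCE is the grip in N (left out, the last holds). Time passes only in rows, so rows that repeat a pose let the fingers close. It gives the time, the measured TCP pose, the force, the opening and the grip force at its end, in the units of the state.
- r.state(): the state, without advancing time (a new reading comes with each control period).
- optics.camera(name): name is "scene" or "top" or "wrist"; returns (picture, depth): 384x512x3 uint8, blue, green, red; 384x512 float32, m along the optical axis (not along the pixel's ray), 0 where there is no reading.
- optics.camera_model(name): a dict with "vertical_fov" (degrees; the focal length in pixels is half the picture's height over the tangent of half this angle, whatever the lens; pixels are square), "cx", "cy" (the principal point, pixels), "extrinsics" (4x4, takes a point from camera to world coordinates). Camera axes: x right, y up, looking along -z (the intrinsics and any distortion apply to the point x, -y, -z); pixel columns grow to the right and rows downward; lengths in m; the calibration is good to about 2 mm. A picture is of the moment at which its call begins: read the wrist's pose just before it. camera_model takes no time and is no camera call; for the wrist camera it gives the pose at the moment of the call.
- r.job_done(): hands the job in; it is judged then, once.
Trained networks look in the newest picture that a camera, given by its name, has taken for a name from the list of things; names that differ only in an ending like _2 or _b are one class to them, and where a whole thing is asked for, a point or a joint stands for the part that bears it (a point fixed in the world has none). Each returns a list of dicts, best first, with "conf" (0 to 1); they miss things now and then, are a little off and sometimes report something else, mostly with a low value. They report only what shows in the picture. A call takes as long as a camera call. They do not tell look-alikes from the thing itself.
- find_in(camera, query): "rect" ([left, top, right, bottom] in pixels, round what is visible of it).
The state is a dict: "clock": time; "joint_positions": joint angles; "qvel": joint speeds; "joint_efforts": joint torques, N m; "tool_pos": TCP position; "ee_rot": TCP orientation; "wrist_force": force on the tool from outside, world axes, zero at the start; "ft_torque": the same for the moment, N m; "gripper_width": finger opening in m; "grasp_force": force on a finger pad.
Only numpy, scipy, OpenCV 4.12 (cv2) and the standard library are available. Lean on these libraries where they do the work, as an engineer would, in place of code of your own. Each camera call takes 0.05 s, during which the arm holds its last target. There are 200 camera calls.

## Task

The ratchet of the blue bench clamp is set to loosen. Flip its yellow selector tab over to the tightening side, then swing the red-knobbed handle back and forth until the jaw has pushed the wooden plaque against the fence and grips it firmly, and let go. Feel the handle and stop as soon as it pulls clearly harder than when running free (about one and a half times): the plaque must not be crushed, and the other things on the mat stay where they are.

Things in the scene. Friction and masses are not known exactly. Their poses are not given: they have to be found in the camera images.
- clamp: Blue steel ratchet clamp bolted to the bench on a green mat; base plate 160 x 330 x 14 mm. Origin: underside of the base near its middle, at the top of the 3 mm mat. Its +y points from the ratchet head along the jaw's travel to the fence, its -x points towards the robot (within 0.25 rad). Over the base, at its x = -20, y = -120 mm, stands the ratchet head on a gear case 70 x 64 mm.
- head_axis (a point): Vertical axis of the ratchet head and handle, at the upper face of the round steel head plate (radius 23 mm, 80 mm above the clamp's origin).
- handle (a joint): Angle of the steel handle about the head axis: 0 when it points along the clamp's -x, growing clockwise seen from above (knob towards the clamp's +y, the tightening stroke). Hard stops at -0.65 and +0.65 rad, so it must be ratcheted back and forth. Swinging the free way it clicks over a tooth every 0.35 rad (peaks of about 4 N at the knob).
- knob (a point): Centre line of the red vertical knob at the handle's end, 120 mm from the head axis: a cylinder of 24 mm diameter standing from 82 to 132 mm above the clamp's origin; the point is 20 mm below its top. A flat bar (18 mm wide) runs below it. Free running, the tightening stroke takes about 10 N at the knob. Right at the end is a pull of about 16 N (a squeeze of 60 N).
- selector (a joint): Angle of the ratchet's over-centre selector relative to the handle, growing clockwise seen from above: negative (-0.19 to -0.30) = handle drives the loosening way (the start), positive (0.19 to 0.30) = handle drives the tightening way. It snaps to the nearer side once past 0; takes 2 to 5 N at the tab.
- tab (a point): Yellow upright selector tab, 18 mm long (towards its pivot), 8 mm thick, from 80 to 117 mm above the clamp's origin; point in its middle, 13 mm below its top. Its vertical pivot sits on the handle, 44 mm from the head axis towards the knob; the tab is 32 mm from the pivot, away from the knob, so nearly over the head axis. Flipping moves it about 16 mm towards the clamp's -y (clockwise).
- jaw_pad: Orange face plate of the moving jaw, 100 x 12 x 26 mm; axes as the clamp's. Origin: middle of its underside. 1 rad of driving handle = 12 mm of jaw; its springs give 15 N per mm of squeeze, and each 10 N adds 1 N to the pull at the knob. The jaw stays where it is when the handle is released or swung back.
- jaw_face (a point): Middle of the orange face that meets the plaque.
- fence: Dark steel fence block 120 x 18 x 30 mm fixed across the wooden bed of the clamp, opposite the jaw; axes as the clamp's. Origin: middle of its underside; the gripping face is 9 mm to its -y.
- plaque: Loose laminated wooden plaque 110 x 90 x 16 mm (90 mm between jaw and fence) with a raised skyline of 2 mm, lying on the clamp's bed between jaw and fence with gaps. Origin: middle of its underside.
- glue_jar: Bystander: closed jar, 60 mm diameter, 75 mm tall. Origin: middle of its underside.
- red_tray: Bystander: empty red plastic tray 160 x 120 x 35 mm. Origin: middle of its underside.
- craft_knife: Bystander: craft knife 135 mm long lying on the mat. Origin: under the middle of its handle.
- skyline_blank: Bystander: skyline-shaped wooden blank, about 95 x 110 x 10 mm, flat on the mat. Origin: under the middle of its main bar.
There are look-alikes about, which are no part of the job. There is more than one size of the plaque; the job needs the larger.

How it is judged:
By the outcome, as a careful person would: the job done as asked, in the order asked, and still so for the second after the job is handed in, with the robot touching nothing.
It also fails if it takes over 72 s, if anything falls off the work surface, if the arm or the gripper's body presses on something with over 40 N, if the wrist force passes 120 N, or if a joint passes its speed limit or range.

## Working session

There is one attempt and no reset: what is moved stays moved. The work goes in short steps, Python scripts to look and compute and a shell command to move; the robot and the scene stay as the last step left them, time stands still between calls to the robot, and variables do not carry over. Pictures are saved under pics/ and viewed, at most 11 in all, crops included, and the job is handed in when it is done.

```bash
ls; mkdir -p pics; cat > h.py <<'E'
import numpy as np, cv2
from workcell import r, optics, find_in
def model(n):
    m=optics.camera_model(n); f=192/np.tan(np.radians(m["vertical_fov"])/2)
    return m,f
def ray_pt(n,u,v,z=None,d=None,m=None):
    mm,f=model(n); mm=m or mm; E=np.array(mm["extrinsics"])
    c=np.array([(u-mm["cx"])/f,-(v-mm["cy"])/f,-1.0])
    if d is not None: return E[:3,:3]@(c*d)+E[:3,3]
    w=E[:3,:3]@c; return E[:3,3]+w*(z-E[2,3])/w[2]
E
python3 - <<'E'
from h import *
for n in ["scene","top"]:
    p,d=optics.camera(n); cv2.imwrite(f"pics/{n}1.png",p); np.save(f"{n}.npy",d)
    print(n,{k:(v if k!="extrinsics" else np.round(v,3).tolist()) for k,v in optics.camera_model(n).items()})
    for q in ["clamp","knob","tab","plaque","jaw_pad","fence"]:
        for o in find_in(n,q)[:3]:
            x=o["rect"]; u,v=(x[0]+x[2])/2,(x[1]+x[3])/2
            print(n,q,round(o["conf"],2),np.round(x).tolist(),np.round(ray_pt(n,u,v,d=d[int(v),int(u)]),3))
s=r.state(); print(s["clock"],s["wrist_force"],s["ee_rot"],s["gripper_width"])
E
```

```text
pics
scene {'vertical_fov': 52.36284232158682, 'cx': 255.27036399913823, 'cy': 189.7110612393585, 'extrinsics': [[-0.612, -0.652, 0.447, 1.049], [0.791, -0.51, 0.338, 0.449], [0.008, 0.561, 0.828, 1.049], [0.0, 0.0, 0.0, 1.0]]}
scene clamp 0.97 [182.0, 160.0, 298.0, 281.0] [0.615 0.064 0.029]
scene clamp 0.41 [223.0, 210.0, 243.0, 236.0] [0.642 0.061 0.049]
scene plaque 0.75 [223.0, 215.0, 272.0, 259.0] [0.648 0.119 0.04 ]
scene plaque 0.63 [390.0, 279.0, 421.0, 308.0] [0.507 0.557 0.011]
scene jaw_pad 0.68 [221.0, 212.0, 243.0, 235.0] [0.645 0.059 0.051]
scene jaw_pad 0.67 [306.0, 189.0, 348.0, 227.0] [0.409 0.244 0.016]
scene fence 0.93 [253.0, 225.0, 279.0, 263.0] [0.639 0.18  0.055]
top {'vertical_fov': 50.387024253117104, 'cx': 259.1145590843477, 'cy': 192.9028761173886, 'extrinsics': [[-0.026, 0.995, -0.095, 0.435], [-1.0, -0.026, -0.005, 0.055], [-0.008, 0.095, 0.995, 1.221], [0.0, 0.0, 0.0, 1.0]]}
top clamp 0.61 [196.0, 133.0, 311.0, 216.0] [0.603 0.077 0.035]
top knob 0.57 [286.0, 156.0, 302.0, 213.0] [ 0.564 -0.037  0.085]
top plaque 0.98 [222.0, 143.0, 258.0, 181.0] [0.64  0.116 0.038]
top plaque 0.73 [80.0, 198.0, 108.0, 225.0] [0.509 0.556 0.009]
top plaque 0.44 [290.0, 164.0, 293.0, 181.0] [ 0.598 -0.03   0.09 ]
top jaw_pad 0.49 [259.0, 144.0, 266.0, 180.0] [0.636 0.05  0.051]
top jaw_pad 0.26 [384.0, 113.0, 434.0, 173.0] [ 0.689 -0.394  0.007]
top fence 0.85 [216.0, 144.0, 223.0, 186.0] [0.631 0.174 0.055]
0.7 [-0.34733509 -0.15341028 -0.58652819] [[ 9.43479920e-01  3.31429690e-01  4.14554656e-05]
 [ 3.31429692e-01 -9.43479916e-01 -8.02689031e-05]
 [ 1.25089016e-05  8.94716704e-05 -9.99999996e-01]] 0.08558658293440814
```

```bash
python3 - <<'E'
import cv2
p=cv2.imread("pics/top1.png"); s=cv2.imread("pics/scene1.png")
a=cv2.resize(p,(800,600)); cv2.imwrite("pics/a.png",a)
c=cv2.resize(p[125:225,190:320],(780,600),interpolation=cv2.INTER_CUBIC); cv2.imwrite("pics/b.png",c)
E
```

```text
(no output)
```

View pics/a.png

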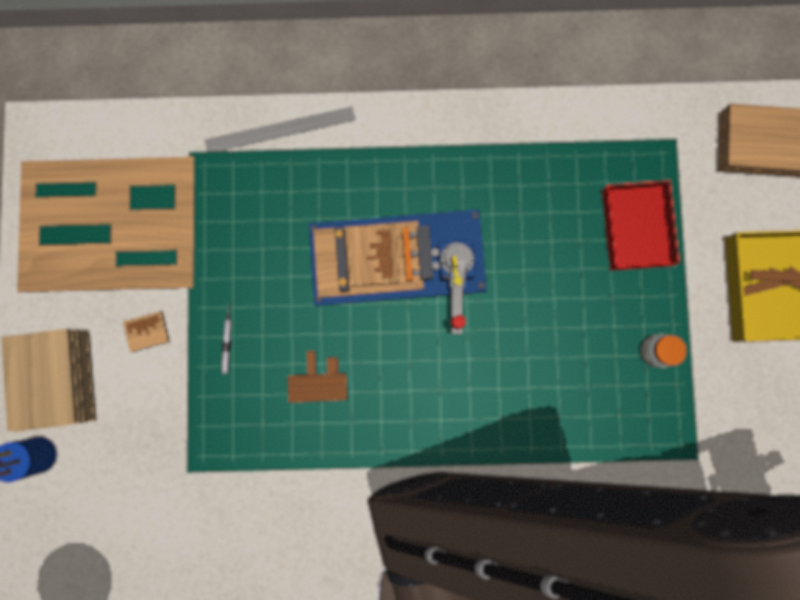

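View pics/b.png

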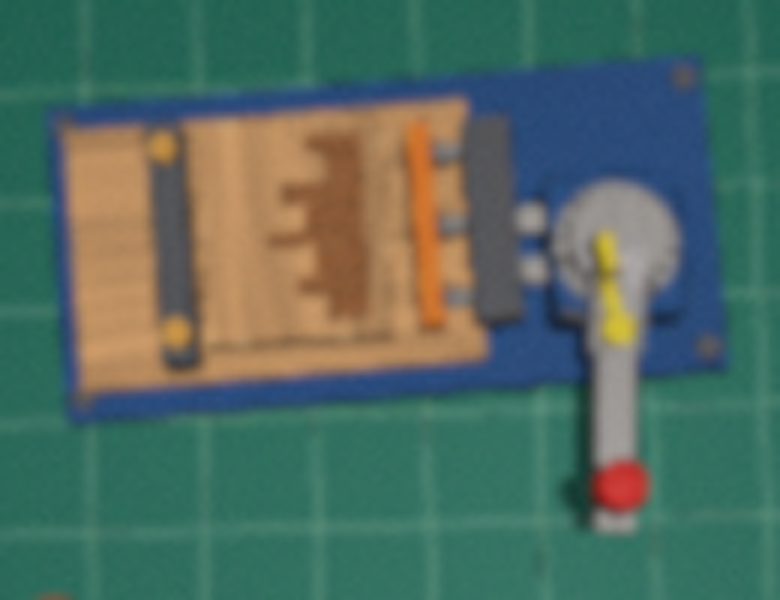

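The top view shows the blue clamp at about (400,255) of 800x600. The red knob is at (458,322), the yellow tab at (455,265) just over the head, and the large plaque lies between the orange jaw and the dark fence.

Things that could be confused:
- **Plaque:** the clamped one at (385,255) against the small one at (147,330). The clamped one is larger, so I choose it.
- **Knob:** the red knob at (458,322) against the red tray at (640,225).
- **Yellow tab:** the tab at (455,262) against the pivot cap at (458,277), the fence bolts and the yellow box at (765,285).

The crop confirms the tab at (602,245), the pivot at (620,328) and the knob at (620,484).

```bash
python3 - <<'E'
from h import *
p=cv2.imread("pics/top1.png")
g=lambda u,v,z:np.round(ray_pt("top",190+u/6,125+v/6,z=z)*1000,1)
K=g(622,482,.135);H=g(615,238,.083);T=g(602,243,.120);P=g(620,328,.1)
print("knob",K,"head",H,"tab",T,"piv",P, "K-H",np.linalg.norm((K-H)[:2]))
# clamp yaw from base corners (z=.017) and jaw/fence
for a,b,z in [((50,112),(72,420),.017),((697,60),(725,370),.017),((52,112),(697,60),.017),((72,420),(725,370),.017)]:
    A,B=g(*a,z),g(*b,z); print(A,B,np.round(np.linalg.norm(A-B)),np.degrees(np.arctan2(*(B-A)[[1,0]])))
s=r.state(); R=np.array(s["ee_rot"]); t=np.array(s["tool_pos"])*1000
for n,X in [("knob",K),("tab",T),("head",H)]: print(n,"delta tool",np.round(R.T@(np.array([X[0],X[1],t[2]])-t)))
print(optics.camera_model("wrist")["extrinsics"]-0, t)
E
```

```text
knob [502.7 -30.1 135. ] head [620.7 -34.7  83. ] tab [612.6 -25.8 120. ] piv [576.  -34.3 100. ] K-H 118.08962697883338
[702.8 240.3  17. ] [547.8 231.2  17. ] 155.0 -176.64004012465693
[720.4 -83.9  17. ] [564.1 -92.   17. ] 157.0 -177.03339082916912
[702.8 239.3  17. ] [720.4 -83.9  17. ] 324.0 -86.88301140087982
[547.8 231.2  17. ] [564.1 -92.   17. ] 324.0 -87.11283848596129
knob delta tool [ 464. -430.   -0.]
tab delta tool [ 569. -398.   -0.]
head delta tool [ 574. -387.   -0.]
[[ 3.33661755e-01  8.99060926e-01  2.83477131e-01  2.80529820e-01]
 [-9.42692456e-01  3.17938891e-01  1.01221516e-01 -5.63786326e-01]
 [ 8.75905505e-04 -3.01005502e-01  9.53622001e-01  3.73741357e-01]
 [ 0.00000000e+00  0.00000000e+00  0.00000000e+00  1.00000000e+00]] [ 207.15408678 -589.67935056  202.12534858]
```

```bash
python3 -m inch '[{"delta_pos":[32,-24,0],"yaw":2,"jaw":0},{"delta_pos":[80,-60,0],"yaw":4,"jaw":0},{"delta_pos":[128,-95,0],"yaw":6,"jaw":0},{"delta_pos":[176,-131,0],"yaw":8,"jaw":0},{"delta_pos":[224,-167,0],"yaw":10,"jaw":0},{"delta_pos":[272,-202,0],"yaw":12,"jaw":0},{"delta_pos":[320,-238,0],"yaw":14,"jaw":0},{"delta_pos":[360,-268,0],"yaw":16.4,"jaw":0}]'
python3 - <<'E'
from h import *
s=r.state(); R=np.array(s["ee_rot"]); t=np.array(s["tool_pos"])*1000
print(R.round(3),t,R.T@(np.array([612,12,202])-t))
E
```

```text
clock: 1.7
tool_pos: [0.459, -0.2156, 0.2023]
ee_rot: [[0.999, 0.051, 0.001], [0.051, -0.999, -0.0], [0.001, 0.0, -1.0]]
wrist_force: [-0.1, 0.5, -0.4]
gripper_width: 0.0003
grasp_force: 0.0
[[ 0.999  0.051  0.001]
 [ 0.051 -0.999 -0.   ]
 [ 0.001  0.    -1.   ]] [ 458.9889036  -215.63576294  202.3443472 ] [ 164.38852186 -219.56058529    0.34355424]
```

```bash
python3 -m inch '[{"delta_pos":[32,-43,0],"yaw":0,"jaw":0},{"delta_pos":[66,-87,0],"yaw":0,"jaw":0},{"delta_pos":[100,-131,0],"yaw":0,"jaw":0},{"delta_pos":[132,-175,0],"yaw":0,"jaw":0},{"delta_pos":[155,-207,0],"yaw":0,"jaw":0},{"delta_pos":[164,-222,0],"yaw":0,"jaw":0},{"delta_pos":[164,-222,0],"yaw":0,"jaw":0}]'
python3 - <<'E'
from h import *
m=optics.camera_model("wrist"); p,d=optics.camera("wrist"); cv2.imwrite("pics/w1.png",p); np.save("w1.npy",d)
import pickle; pickle.dump(m,open("w1.pkl","wb"))
for q in ["knob","tab","jaw_pad","plaque","fence"]:
    for o in find_in("wrist",q)[:2]:
        x=o["rect"]; print(q,round(o["conf"],2),np.round(x).tolist())
E
```

```text
clock: 2.58
tool_pos: [0.6102, 0.013, 0.2019]
ee_rot: [[0.999, 0.053, -0.0], [0.053, -0.999, -0.0], [-0.0, 0.0, -1.0]]
wrist_force: [-0.8, -0.3, 0.5]
gripper_width: 0.0001
grasp_force: 0.0
knob 0.94 [270.0, 150.0, 319.0, 272.0]
tab 0.97 [274.0, 172.0, 307.0, 217.0]
tab 0.67 [268.0, 150.0, 317.0, 274.0]
jaw_pad 0.9 [216.0, 104.0, 230.0, 188.0]
jaw_pad 0.52 [107.0, 94.0, 142.0, 194.0]
plaque 0.88 [134.0, 94.0, 215.0, 187.0]
fence 0.93 [102.0, 95.0, 143.0, 196.0]
fence 0.39 [217.0, 105.0, 231.0, 188.0]
```

View pics/w1.png

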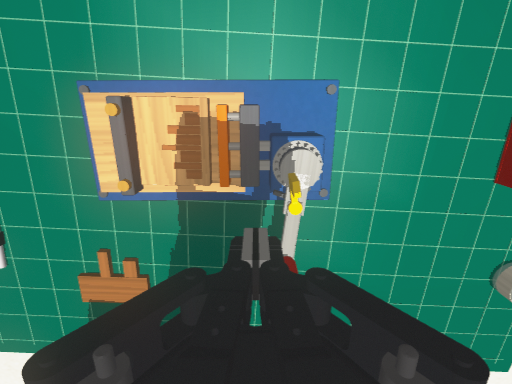

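The wrist view shows the tab upright at about (294,183), its pivot cap at (296,205), the head plate at (298,165) and the knob half hidden at (290,265). The fingers are at (257,245), to the left of the tab.

```bash
python3 - <<'E'
from h import *
import pickle
m=pickle.load(open("w1.pkl","rb")); d=np.load("w1.npy"); p=cv2.imread("pics/w1.png")
f=192/np.tan(np.radians(m["vertical_fov"])/2); E=np.array(m["extrinsics"])
v,u=np.mgrid[:384,:512]; c=np.stack([(u-m["cx"])/f*d,-(v-m["cy"])/f*d,-d],-1); W=(c@E[:3,:3].T+E[:3,3])*1000
hsv=cv2.cvtColor(p,cv2.COLOR_BGR2HSV)
Y=(abs(hsv[...,0].astype(int)-28)<6)&(hsv[...,1]>150)&(u>280)&(u<310)&(v<220)&(d>0)
for lo,hi in [(80,100),(100,114),(114,126)]:
    k=Y&(W[...,2]>lo)&(W[...,2]<hi)
    if k.sum(): print(lo,k.sum(),W[k].mean(0).round(1),W[k].min(0).round(1),W[k].max(0).round(1))
k=(abs(W[...,2]-83)<4)&(u>265)&(u<330)&(v>135)&(v<198)&(hsv[...,1]<60)
print("head",k.sum(),W[k].min(0).round(),W[k].max(0).round(),W[k].mean(0).round())
def rows(q,vr): 
    print(q,[W[vv,uu].round().tolist() for uu,vv in vr])
rows("jaw/plaque/fence/carr",[(219,150),(223,150),(214,160),(205,150),(150,150),(137,150),(120,140),(248,150)])
row=W[150,100:262]; print(row[:, [1,2]].round().astype(int)[::3].tolist())
E
```

```text
80 223 [587.7 -32.3  90.2] [572.  -41.4  82. ] [620.7 -23.2  99.6]
100 42 [615.5 -25.2 107.4] [603.1 -28.7 100.2] [620.7 -23.2 113.8]
114 132 [612.1 -27.6 119.4] [603.1 -32.6 114.8] [620.9 -23.3 121.6]
head 1233 [590. -60.  79.] [647. -14.  85.] [624. -37.  83.]
jaw/plaque/fence/carr [[635.0, 59.0, 49.0], [636.0, 54.0, 50.0], [617.0, 69.0, 21.0], [632.0, 78.0, 38.0], [629.0, 147.0, 39.0], [626.0, 167.0, 30.0], [641.0, 176.0, 54.0], [637.0, 23.0, 49.0]]
[[219, 23], [216, 22], [211, 23], [207, 23], [203, 23], [184, 52], [180, 53], [177, 52], [173, 52], [170, 52], [168, 47], [168, 39], [167, 33], [161, 39], [157, 39], [153, 39], [149, 39], [146, 38], [142, 38], [138, 39], [135, 38], [131, 39], [127, 39], [123, 40], [119, 38], [116, 38], [112, 38], [108, 37], [104, 38], [100, 39], [96, 39], [93, 40], [88, 41], [85, 39], [81, 39], [78, 38], [74, 39], [73, 22], [69, 22], [65, 23], [57, 51], [54, 50], [50, 49], [48, 36], [45, 22], [41, 23], [37, 23], [32, 50], [28, 51], [24, 51], [21, 49], [17, 50], [13, 51], [10, 49]]
```

```bash
python3 -m inch '[{"delta_pos":[2,0,40],"yaw":0,"jaw":0},{"delta_pos":[2,0,80],"yaw":0,"jaw":0},{"delta_pos":[2,0,100],"yaw":0,"jaw":0},{"delta_pos":[2,7,100],"yaw":0,"jaw":0},{"delta_pos":[2,14,100],"yaw":0,"jaw":0},{"delta_pos":[2,19,100],"yaw":0,"jaw":0},{"delta_pos":[2,22,100],"yaw":0,"jaw":0}]'
python3 -m inch '[{"delta_pos":[0,3,0],"yaw":0,"jaw":0}]'
python3 -m inch '[{"delta_pos":[0,3,0],"yaw":0,"jaw":0}]'
python3 -m inch '[{"delta_pos":[0,3,0],"yaw":0,"jaw":0}]'
```

```text
clock: 3.75
tool_pos: [0.6137, -0.0098, 0.1029]
ee_rot: [[0.999, 0.051, 0.001], [0.051, -0.999, -0.0], [0.001, 0.0, -1.0]]
wrist_force: [0.3, 0.7, -0.2]
gripper_width: 0.0002
grasp_force: 0.0
clock: 3.88
tool_pos: [0.6137, -0.0125, 0.1025]
ee_rot: [[0.999, 0.051, 0.001], [0.051, -0.999, -0.0], [0.001, 0.0, -1.0]]
wrist_force: [-0.4, -0.1, -0.3]
gripper_width: 0.0002
grasp_force: 0.0
clock: 4.0
tool_pos: [0.6138, -0.0153, 0.1022]
ee_rot: [[0.999, 0.052, 0.0], [0.052, -0.999, -0.0], [0.0, 0.0, -1.0]]
wrist_force: [-0.1, -0.2, -0.2]
gripper_width: 0.0002
grasp_force: 0.0
clock: 4.12
tool_pos: [0.6139, -0.0183, 0.1021]
ee_rot: [[0.999, 0.052, -0.0], [0.052, -0.999, -0.0], [-0.0, 0.0, -1.0]]
wrist_force: [-0.3, -0.2, -0.2]
gripper_width: 0.0002
grasp_force: 0.0
```

```bash
for i in 1 2 3; do python3 -m inch '[{"delta_pos":[0,3,0],"yaw":0,"jaw":0}]' | egrep 'pos|force'; done
python3 - <<'E'
from h import *
p,d=optics.camera("wrist"); cv2.imwrite("pics/w2.png",cv2.resize(p[120:280,170:370],(800,640))[:600])
E
```

```text
tool_pos: [0.6141, -0.0214, 0.1021]
wrist_force: [-0.2, 0.5, -0.2]
grasp_force: 0.0
tool_pos: [0.6143, -0.0244, 0.1021]
wrist_force: [0.5, 0.7, 0.2]
grasp_force: 0.0
tool_pos: [0.6144, -0.0274, 0.1021]
wrist_force: [-0.3, -0.5, 0.4]
grasp_force: 0.0
```

View pics/w2.png

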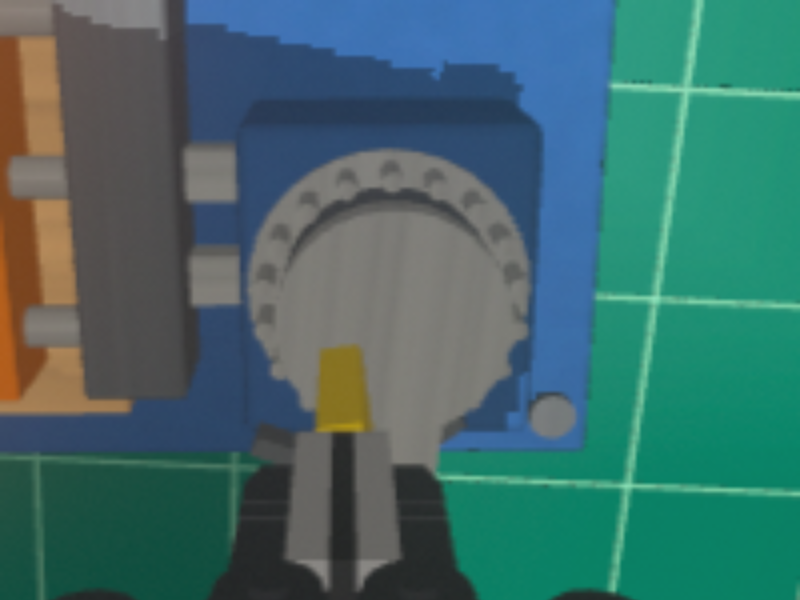

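The fingers (tips at (343,435)) sit in line with the tab ((340,390)) without touching it. I'll check the geometry with depth.

```bash
python3 - <<'E'
from h import *
print(r.nose_length, r.state()["tool_pos"])
m=optics.camera_model("wrist"); p,d=optics.camera("wrist"); np.save("w2.npy",d)
for n,x,y in [("tabTop",340,350),("tabMid",342,390),("tabLow",343,425),("fingerL",315,445),("fingerR",370,445),("fL2",315,500),("fR2",375,500),("head",400,300),("handleR",415,445)]:
    u,v=170+x/4,120+y/4; print(n,(ray_pt("wrist",u,v,d=d[int(v),int(u)],m=m)*1000).round())
E
```

```text
0.008 [ 0.61446346 -0.02769617  0.10208448]
tabTop [620. -27.  86.]
tabMid [620. -28. 106.]
tabLow [620. -28. 119.]
fingerL [626. -23. 140.]
fingerR [626. -31. 140.]
fL2 [626. -24. 155.]
fR2 [627. -31. 156.]
head [629. -38.  83.]
handleR [599. -43.  83.]
```

```bash
python3 - <<'E'
from h import *
m=optics.camera_model("wrist"); print(m); E=np.array(m["extrinsics"]); f=192/np.tan(np.radians(m["vertical_fov"])/2)
for P in [(614,-28,94),(625,-28,94),(614,-28,102),(603,-28,94),(626,-28,140)]:
    c=E[:3,:3].T@(np.array(P)/1000-E[:3,3]); print(P,m["cx"]+f*c[0]/-c[2], m["cy"]-f*c[1]/-c[2])
d=np.load("w1.npy"); import pickle; m=pickle.load(open("w1.pkl","rb"))
for v in range(222,300,8): print(v,[(ray_pt("wrist",u,v,d=d[v,u],m=m)*1000).round().tolist() for u in (250,262)])
E
```

```text
{'vertical_fov': 71.84468248263087, 'cx': 255.23463737804863, 'cy': 190.5536451277775, 'extrinsics': array([[ 5.36491011e-02,  9.52335107e-01,  3.00299213e-01,
         6.92044200e-01],
       [-9.98559517e-01,  5.09198931e-02,  1.69131934e-02,
        -2.32056579e-02],
       [ 8.15824025e-04, -3.00774015e-01,  9.53695091e-01,
         2.73672914e-01],
       [ 0.00000000e+00,  0.00000000e+00,  0.00000000e+00,
         1.00000000e+00]])}
(614, -28, 94) 255.85186754109583 218.4704645970751
(625, -28, 94) 256.6789271357876 204.45948927707371
(614, -28, 102) 255.88625563712029 223.01370359378
(603, -28, 94) 255.05237984285216 232.01435246275028
(626, -28, 140) 257.27567073267744 231.7907118765112
222 [[520.0, 16.0, 2.0], [522.0, -2.0, 4.0]]
230 [[622.0, 17.0, 238.0], [622.0, 10.0, 238.0]]
238 [[622.0, 16.0, 247.0], [622.0, 10.0, 247.0]]
246 [[622.0, 16.0, 256.0], [622.0, 10.0, 255.0]]
254 [[622.0, 16.0, 264.0], [623.0, 11.0, 264.0]]
262 [[621.0, 16.0, 268.0], [621.0, 11.0, 269.0]]
270 [[624.0, 16.0, 279.0], [623.0, 11.0, 278.0]]
278 [[620.0, 16.0, 280.0], [623.0, 11.0, 283.0]]
286 [[616.0, 16.0, 279.0], [619.0, 11.0, 283.0]]
294 [[611.0, 15.0, 278.0], [612.0, 10.0, 279.0]]
```

Both pictures put the real fingertips about 37 mm behind the reported TCP, which explains the missing contact. I'll back off, go lower in guarded steps, and look again.

```bash
python3 -m inch '[{"delta_pos":[0,-12,0],"yaw":0,"jaw":0},{"delta_pos":[0,-22,0],"yaw":0,"jaw":0},{"delta_pos":[0,-22,8],"yaw":0,"jaw":0},{"delta_pos":[0,-22,15],"yaw":0,"jaw":0}]'| egrep 'pos|force'
python3 -m inch '[{"delta_pos":[0,0,6],"yaw":0,"jaw":0},{"delta_pos":[0,0,12],"yaw":0,"jaw":0}]'| egrep 'pos|force'
python3 - <<'E'
from h import *
m=optics.camera_model("wrist"); p,d=optics.camera("wrist"); cv2.imwrite("pics/w3.png",cv2.resize(p[120:280,170:370],(800,640))[:600])
for v in range(222,250,4): print(v,[(ray_pt("wrist",u,v,d=d[v,u],m=m)*1000).round().tolist() for u in (250,262)])
E
```

```text
tool_pos: [0.6131, -0.005, 0.0864]
wrist_force: [-0.0, -0.2, 0.2]
grasp_force: 0.0
tool_pos: [0.6132, -0.0055, 0.0745]
wrist_force: [0.2, 0.2, 0.4]
grasp_force: 0.0
222 [[587.0, -2.0, 16.0], [606.0, -11.0, 58.0]]
226 [[584.0, -2.0, 18.0], [603.0, -11.0, 58.0]]
230 [[625.0, -2.0, 110.0], [625.0, -9.0, 111.0]]
234 [[625.0, -2.0, 116.0], [625.0, -8.0, 116.0]]
238 [[625.0, -2.0, 120.0], [625.0, -8.0, 120.0]]
242 [[625.0, -2.0, 124.0], [625.0, -8.0, 125.0]]
246 [[625.0, -2.0, 129.0], [625.0, -8.0, 129.0]]
```

View pics/w3.png

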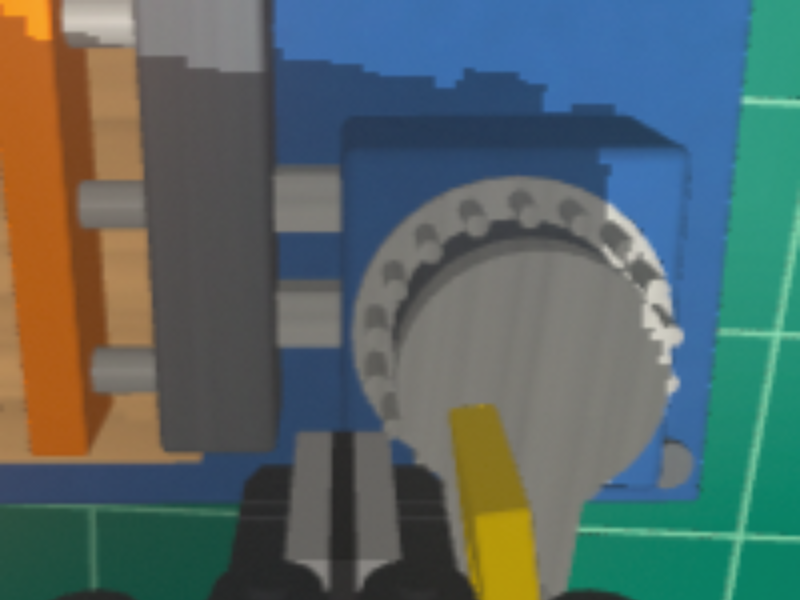

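The tab ((490,520)) is now clear to the right of the fingers, whose tips ((345,432)) are at z≈108 mm. The black knuckles beside them may be low as well, so I'll check those.

```bash
python3 - <<'E'
from h import *
m=optics.camera_model("wrist"); p,d=optics.camera("wrist")
for v in range(236,262,4): print(v,[(ray_pt("wrist",u,v,d=d[v,u],m=m)*1000).round().tolist() for u in (266,272,277,281)])
E
```

```text
236 [[625.0, -11.0, 117.0], [621.0, -15.0, 109.0], [608.0, -21.0, 83.0], [607.0, -23.0, 82.0]]
240 [[625.0, -10.0, 122.0], [621.0, -14.0, 114.0], [621.0, -17.0, 113.0], [604.0, -24.0, 81.0]]
244 [[625.0, -10.0, 125.0], [621.0, -14.0, 119.0], [621.0, -17.0, 118.0], [602.0, -24.0, 84.0]]
248 [[625.0, -10.0, 130.0], [622.0, -14.0, 124.0], [621.0, -16.0, 122.0], [621.0, -18.0, 122.0]]
252 [[625.0, -10.0, 134.0], [622.0, -13.0, 128.0], [622.0, -16.0, 128.0], [621.0, -18.0, 127.0]]
256 [[625.0, -10.0, 138.0], [621.0, -13.0, 130.0], [622.0, -16.0, 131.0], [621.0, -18.0, 130.0]]
260 [[625.0, -10.0, 140.0], [626.0, -12.0, 142.0], [627.0, -14.0, 143.0], [621.0, -17.0, 134.0]]
```

```bash
python3 -m inch '[{"delta_pos":[0,0,6],"yaw":0,"jaw":0},{"delta_pos":[0,0,13],"yaw":0,"jaw":0},{"delta_pos":[0,3,13],"yaw":0,"jaw":0}]'| egrep 'pos|force'
for i in 1 2 3 4; do python3 -m inch '[{"delta_pos":[0,3,0],"yaw":0,"jaw":0}]' | egrep 'pos|st_force'; done
```

```text
tool_pos: [0.6131, -0.0082, 0.0614]
wrist_force: [1.0, -0.2, -0.7]
grasp_force: 0.0
tool_pos: [0.6135, -0.0112, 0.062]
wrist_force: [-0.3, 1.5, -0.7]
tool_pos: [0.6139, -0.0144, 0.0622]
wrist_force: [-0.3, 1.2, -0.2]
tool_pos: [0.6141, -0.0175, 0.0623]
wrist_force: [0.9, 1.7, 1.1]
tool_pos: [0.6141, -0.0206, 0.0622]
wrist_force: [-0.1, 0.4, -0.3]
```

```bash
for i in 1 2; do python3 -m inch '[{"delta_pos":[0,2,0],"yaw":0,"jaw":0}]' | egrep 'pos|st_force'; done
python3 -m inch '[{"delta_pos":[0,-8,0],"yaw":0,"jaw":0},{"delta_pos":[0,-16,0],"yaw":0,"jaw":0},{"delta_pos":[0,-18,-20],"yaw":0,"jaw":0},{"delta_pos":[0,-18,-60],"yaw":0,"jaw":0},{"delta_pos":[0,-18,-110],"yaw":0,"jaw":0},{"delta_pos":[0,-18,-120],"yaw":0,"jaw":0}]'
python3 - <<'E'
from h import *
m=optics.camera_model("wrist"); p,d=optics.camera("wrist"); cv2.imwrite("pics/w4.png",cv2.resize(p[130:290,180:380],(800,640))[:600])
f=192/np.tan(np.radians(m["vertical_fov"])/2); E=np.array(m["extrinsics"])
v,u=np.mgrid[:384,:512]; c=np.stack([(u-m["cx"])/f*d,-(v-m["cy"])/f*d,-d],-1); W=(c@E[:3,:3].T+E[:3,3])*1000
hsv=cv2.cvtColor(p,cv2.COLOR_BGR2HSV)
Y=(abs(hsv[...,0].astype(int)-28)<6)&(hsv[...,1]>150)&(d>0)&(abs(W[...,0]-600)<40)&(abs(W[...,1]+35)<25)
for lo,hi in [(80,100),(114,126)]:
    k=Y&(W[...,2]>lo)&(W[...,2]<hi); print(lo,k.sum(),W[k].mean(0).round(1),W[k].min(0).round(1),W[k].max(0).round(1))
k=(hsv[...,1]>150)&((hsv[...,0]<6)|(hsv[...,0]>174))&(d>0)&(abs(W[...,0]-510)<40)&(abs(W[...,1]+35)<40); print("red",k.sum(),W[k].mean(0).round(),W[k].min(0).round(),W[k].max(0).round())
E
```

```text
tool_pos: [0.6141, -0.0226, 0.0622]
wrist_force: [0.1, 0.1, 0.6]
tool_pos: [0.6142, -0.0243, 0.0621]
wrist_force: [-0.4, 3.7, -0.1]
clock: 7.32
tool_pos: [0.6144, -0.0056, 0.1854]
ee_rot: [[0.999, 0.052, 0.005], [0.052, -0.999, -0.001], [0.005, 0.001, -1.0]]
wrist_force: [0.3, -0.3, -0.1]
gripper_width: -0.0002
grasp_force: 0.0
80 298 [590.6 -36.1  90.4] [572.  -46.5  83.3] [620.5 -27.   99.9]
114 163 [611.6 -42.1 119.2] [601.9 -47.  114.1] [620.8 -37.1 122.1]<stdin>:9: RuntimeWarning: Mean of empty slice.
  ret = um.true_divide(
Traceback (most recent call last):
ValueError: zero-size array to reduction operation minimum which has no identity
```

View pics/w4.png

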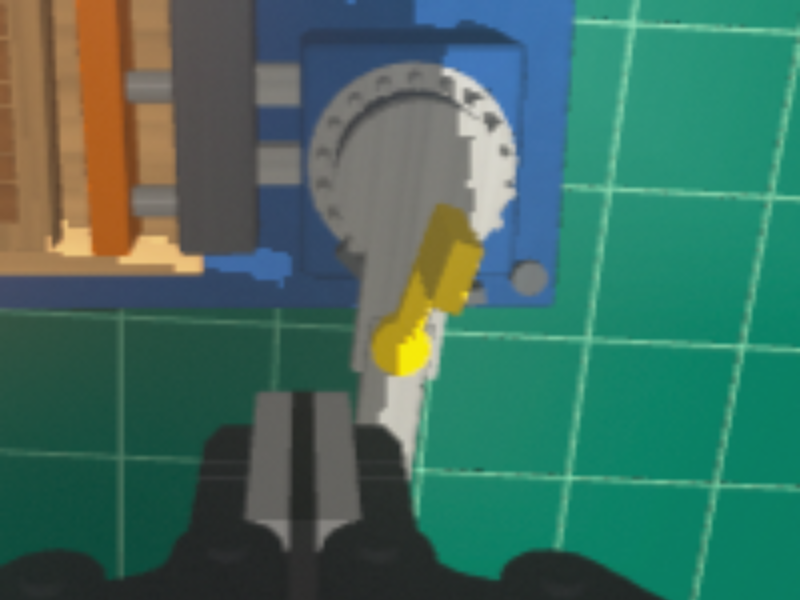

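The tab has flipped: it is now at (455,255) in the crop, y ≈ -42 mm, on the -y side of the handle. Next is the knob, which I'll straddle with open fingers.

```bash
python3 -m inch '[{"delta_pos":[-40,7,0],"yaw":2,"jaw":50},{"delta_pos":[-80,14,0],"yaw":4,"jaw":50},{"delta_pos":[-113,19,0],"yaw":6,"jaw":50},{"delta_pos":[-113,19,0],"yaw":6,"jaw":50},{"delta_pos":[-113,19,0],"yaw":6,"jaw":50}]'
python3 - <<'E'
from h import *
m=optics.camera_model("wrist"); p,d=optics.camera("wrist"); cv2.imwrite("pics/w5.png",p)
f=192/np.tan(np.radians(m["vertical_fov"])/2); E=np.array(m["extrinsics"])
v,u=np.mgrid[:384,:512]; c=np.stack([(u-m["cx"])/f*d,-(v-m["cy"])/f*d,-d],-1); W=(c@E[:3,:3].T+E[:3,3])*1000
hsv=cv2.cvtColor(p,cv2.COLOR_BGR2HSV)
k=(hsv[...,1]>150)&((hsv[...,0]<6)|(hsv[...,0]>174))&(d>0)&(abs(W[...,0]-510)<60)&(abs(W[...,1]+35)<60)
for lo,hi in [(85,128),(128,140)]:
    j=k&(W[...,2]>lo)&(W[...,2]<hi)
    if j.sum(): print("red",j.sum(),W[j].mean(0).round(),W[j].min(0).round(),W[j].max(0).round())
p,d=optics.camera("top"); cv2.imwrite("pics/t2.png",cv2.resize(p[125:225,190:320],(780,600)))
E
```

```text
clock: 8.0
tool_pos: [0.5019, -0.0309, 0.1816]
ee_rot: [[0.999, -0.053, -0.0], [-0.053, -0.999, 0.0], [-0.0, 0.0, -1.0]]
wrist_force: [-0.2, 0.3, 0.9]
gripper_width: 0.0502
grasp_force: 0.0
red 209 [514. -31. 111.] [506. -41.  90.] [516. -19. 128.]
red 542 [505. -31. 134.] [493. -41. 128.] [516. -19. 137.]
```

View pics/w5.png

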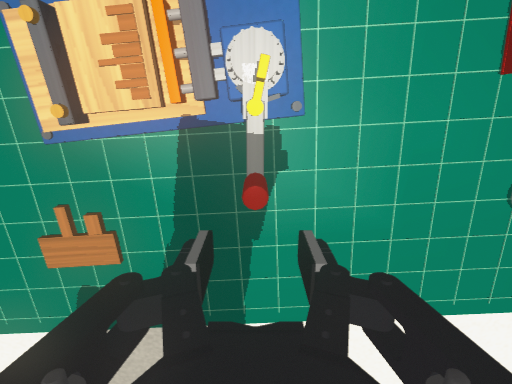

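The knob at (255,192) lies centred between the open fingers and matches TCP x, y to about 2 mm. I'll descend and close to a loose straddle.

```bash
python3 -m inch '[{"delta_pos":[2,0,40],"yaw":0,"jaw":50},{"delta_pos":[2,0,85],"yaw":0,"jaw":50},{"delta_pos":[2,0,115],"yaw":0,"jaw":50},{"delta_pos":[2,0,124],"yaw":0,"jaw":50},{"delta_pos":[2,0,124],"yaw":0,"jaw":32},{"delta_pos":[2,0,124],"yaw":0,"jaw":28},{"delta_pos":[2,0,124],"yaw":0,"jaw":28}]' 20
python3 - <<'E'
import numpy as np
# tool-frame deltas from theta0 for arc, tool x pointing to the head axis
for t0 in (-36,6,36):
  for t in range(-36,40,6):
    a=np.radians(t-t0); print(t0,t,np.round([120*(1-np.cos(a)),-120*np.sin(a)],0)) if t0!=t else 0
E
```

```text
clock: 8.98
tool_pos: [0.5039, -0.0312, 0.059]
ee_rot: [[0.999, -0.053, 0.002], [-0.053, -0.999, -0.0], [0.002, 0.0, -1.0]]
wrist_force: [-0.5, 0.1, 1.0]
gripper_width: 0.0281
grasp_force: 0.0
-36 -30 [  1. -13.]
-36 -24 [  3. -25.]
-36 -18 [  6. -37.]
-36 -12 [ 10. -49.]
-36 -6 [ 16. -60.]
-36 0 [ 23. -71.]
-36 6 [ 31. -80.]
-36 12 [ 40. -89.]
-36 18 [ 49. -97.]
-36 24 [  60. -104.]
-36 30 [  71. -110.]
-36 36 [  83. -114.]
6 -36 [31. 80.]
6 -30 [23. 71.]
6 -24 [16. 60.]
6 -18 [10. 49.]
6 -12 [ 6. 37.]
6 -6 [ 3. 25.]
6 0 [ 1. 13.]
6 12 [  1. -13.]
6 18 [  3. -25.]
6 24 [  6. -37.]
6 30 [ 10. -49.]
6 36 [ 16. -60.]
36 -36 [ 83. 114.]
36 -30 [ 71. 110.]
36 -24 [ 60. 104.]
36 -18 [49. 97.]
36 -12 [40. 89.]
36 -6 [31. 80.]
36 0 [23. 71.]
36 6 [16. 60.]
36 12 [10. 49.]
36 18 [ 6. 37.]
36 24 [ 3. 25.]
36 30 [ 1. 13.]
```

```bash
python3 -m inch '[{"delta_pos":[0,-6,0],"yaw":3,"jaw":28},{"delta_pos":[1,-13,0],"yaw":6,"jaw":28},{"delta_pos":[2,-19,0],"yaw":9,"jaw":28},{"delta_pos":[3,-25,0],"yaw":12,"jaw":28}]'| egrep 'pos|_force'
python3 -m inch '[{"delta_pos":[0,-6,0],"yaw":3,"jaw":28},{"delta_pos":[1,-13,0],"yaw":6,"jaw":28}]'| egrep 'pos|_force'
python3 -m inch '[{"delta_pos":[0,-6,0],"yaw":3,"jaw":28},{"delta_pos":[1,-12,0],"yaw":6,"jaw":28}]'| egrep 'pos|_force'
```

```text
tool_pos: [0.508, -0.0063, 0.0588]
wrist_force: [-1.3, -0.7, -0.1]
grasp_force: 0.4
tool_pos: [0.5117, 0.0057, 0.0588]
wrist_force: [-6.4, -8.2, 4.0]
grasp_force: 5.1
tool_pos: [0.5164, 0.0163, 0.0587]
wrist_force: [-7.4, -7.6, 6.1]
grasp_force: 5.2
```

```bash
cat > t.py <<'E'
from h import *
def show():
    s=r.state(); t=np.array(s["tool_pos"])[:2]*1000-np.array([622.5,-36]); F=np.array(s["wrist_force"])
    th=183-np.degrees(np.arctan2(t[1],t[0])%(2*np.pi)); a=np.radians(183-th); tan=np.array([np.sin(a),-np.cos(a)])
    R=np.array(s["ee_rot"]); yaw=3-np.degrees(np.arctan2(R[1,0],R[0,0]))
    print("t",round(s["clock"],2),"theta",round(th,1),"yaw",round(yaw,1),"rad",round(np.hypot(*t),1),"pull",round(-F[:2]@tan,1),"F",F.round(1))
show()
E
python3 -m inch '[{"delta_pos":[0,-4,0],"yaw":2,"jaw":28},{"delta_pos":[1,-8,0],"yaw":4,"jaw":28}]' >/dev/null; python3 t.py
python3 -m inch '[{"delta_pos":[0,-4,0],"yaw":2,"jaw":28},{"delta_pos":[0,-4,0],"yaw":2,"jaw":28}]' >/dev/null; python3 t.py
```

```text
t 10.22 theta 33.0 yaw 34.1 rad 118.1 pull 10.1 F [-10.7  -5.5   5.3]
t 10.47 theta 35.1 yaw 36.1 rad 118.0 pull 8.1 F [-8.1 -4.4  5. ]
```

```bash
python3 -m inch '[{"delta_pos":[0,6,0],"yaw":-3,"jaw":28},{"delta_pos":[2,19,0],"yaw":-9,"jaw":28},{"delta_pos":[4,31,0],"yaw":-15,"jaw":28},{"delta_pos":[8,43,0],"yaw":-21,"jaw":28},{"delta_pos":[13,54,0],"yaw":-27,"jaw":28},{"delta_pos":[20,66,0],"yaw":-33,"jaw":28},{"delta_pos":[27,75,0],"yaw":-39,"jaw":28},{"delta_pos":[31,80,0],"yaw":-42,"jaw":28}]' >/dev/null; python3 t.py
python3 -m inch '[{"delta_pos":[0,6,0],"yaw":-3,"jaw":28},{"delta_pos":[2,19,0],"yaw":-9,"jaw":28},{"delta_pos":[4,31,0],"yaw":-15,"jaw":28},{"delta_pos":[8,43,0],"yaw":-21,"jaw":28},{"delta_pos":[12,52,0],"yaw":-26,"jaw":28},{"delta_pos":[15,58,0],"yaw":-29,"jaw":28},{"delta_pos":[15,58,0],"yaw":-29,"jaw":28}]' >/dev/null; python3 t.py
```

```text
t 11.47 theta -7.6 yaw -6.1 rad 117.8 pull 0.5 F [ 0.  -0.5  0.7]
t 12.35 theta -36.7 yaw -34.9 rad 119.6 pull -0.1 F [ 0.2  0.2 -0. ]
```

```bash
python3 -m inch '[{"delta_pos":[0,-6,0],"yaw":3,"jaw":28},{"delta_pos":[1,-13,0],"yaw":6,"jaw":28},{"delta_pos":[3,-25,0],"yaw":12,"jaw":28},{"delta_pos":[6,-37,0],"yaw":18,"jaw":28},{"delta_pos":[8,-43,0],"yaw":21,"jaw":28}]' >/dev/null; python3 t.py
python3 -m inch '[{"delta_pos":[0,-6,0],"yaw":3,"jaw":28},{"delta_pos":[1,-13,0],"yaw":6,"jaw":28},{"delta_pos":[2,-19,0],"yaw":9,"jaw":28},{"delta_pos":[3,-25,0],"yaw":12,"jaw":28}]' >/dev/null; python3 t.py
python3 -m inch '[{"delta_pos":[0,-6,0],"yaw":3,"jaw":28},{"delta_pos":[1,-13,0],"yaw":6,"jaw":28},{"delta_pos":[2,-19,0],"yaw":9,"jaw":28},{"delta_pos":[3,-25,0],"yaw":12,"jaw":28}]' >/dev/null; python3 t.py
```

```text
t 12.97 theta -15.6 yaw -13.8 rad 118.4 pull 10.5 F [  0.1 -11.   -2.2]
t 13.47 theta -3.4 yaw -1.8 rad 118.3 pull 10.4 F [ -5.2 -11.1   1.9]
t 13.97 theta 9.0 yaw 10.2 rad 118.0 pull 11.0 F [ -6.6 -10.3   2.7]
```

```bash
python3 -m inch '[{"delta_pos":[0,-6,0],"yaw":3,"jaw":28},{"delta_pos":[1,-13,0],"yaw":6,"jaw":28},{"delta_pos":[2,-19,0],"yaw":9,"jaw":28}]' >/dev/null; python3 t.py
python3 -m inch '[{"delta_pos":[0,-6,0],"yaw":3,"jaw":28},{"delta_pos":[1,-13,0],"yaw":6,"jaw":28},{"delta_pos":[2,-19,0],"yaw":9,"jaw":28}]' >/dev/null; python3 t.py
python3 -m inch '[{"delta_pos":[0,-6,0],"yaw":3,"jaw":28},{"delta_pos":[1,-13,0],"yaw":6,"jaw":28}]' >/dev/null; python3 t.py
python3 - <<'E'
from h import *
p,d=optics.camera("top"); cv2.imwrite("pics/t3.png",cv2.resize(p[125:225,190:320],(780,600),interpolation=cv2.INTER_CUBIC))
E
```

```text
t 14.35 theta 18.3 yaw 19.2 rad 117.8 pull 11.4 F [-9.8 -9.2  5.7]
t 14.72 theta 27.6 yaw 28.2 rad 117.5 pull 10.6 F [-10.6  -6.8   4.1]
t 14.97 theta 33.9 yaw 34.2 rad 117.3 pull 10.8 F [-10.4  -6.4   4.1]
```

View pics/t3.png

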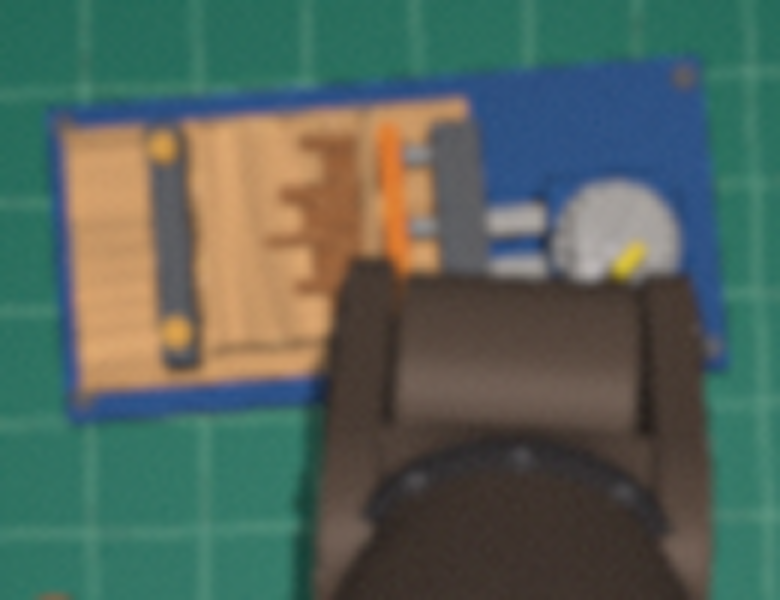

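The jaw (orange, x≈390) has advanced about 15 mm and has nearly reached the plaque. The fence side still has a gap. I'll swing back for another stroke.

```bash
python3 -m inch '[{"delta_pos":[0,6,0],"yaw":-3,"jaw":28},{"delta_pos":[2,19,0],"yaw":-9,"jaw":28},{"delta_pos":[4,31,0],"yaw":-15,"jaw":28},{"delta_pos":[8,43,0],"yaw":-21,"jaw":28},{"delta_pos":[13,54,0],"yaw":-27,"jaw":28},{"delta_pos":[20,66,0],"yaw":-33,"jaw":28},{"delta_pos":[27,75,0],"yaw":-39,"jaw":28},{"delta_pos":[29,78,0],"yaw":-40,"jaw":28}]' >/dev/null; python3 t.py
python3 -m inch '[{"delta_pos":[0,6,0],"yaw":-3,"jaw":28},{"delta_pos":[2,19,0],"yaw":-9,"jaw":28},{"delta_pos":[4,31,0],"yaw":-15,"jaw":28},{"delta_pos":[8,43,0],"yaw":-21,"jaw":28},{"delta_pos":[12,52,0],"yaw":-26,"jaw":28},{"delta_pos":[15,58,0],"yaw":-29,"jaw":28},{"delta_pos":[15,58,0],"yaw":-29,"jaw":28}]' >/dev/null; python3 t.py
```

```text
t 16.02 theta -7.8 yaw -5.9 rad 115.6 pull -0.1 F [0.7 0.3 0.3]
t 16.9 theta -37.4 yaw -34.8 rad 117.7 pull -0.0 F [ 0.6  0.6 -0.1]
```

```bash
python3 -m inch '[{"delta_pos":[0,-6,0],"yaw":3,"jaw":28},{"delta_pos":[1,-13,0],"yaw":6,"jaw":28},{"delta_pos":[3,-25,0],"yaw":12,"jaw":28},{"delta_pos":[6,-37,0],"yaw":18,"jaw":28},{"delta_pos":[8,-43,0],"yaw":21,"jaw":28}]' >/dev/null; python3 t.py
python3 -m inch '[{"delta_pos":[0,-6,0],"yaw":3,"jaw":28},{"delta_pos":[1,-13,0],"yaw":6,"jaw":28}]' >/dev/null; python3 t.py
python3 -m inch '[{"delta_pos":[0,-6,0],"yaw":3,"jaw":28}]' >/dev/null; python3 t.py
```

```text
t 17.52 theta -16.0 yaw -13.7 rad 116.4 pull 10.9 F [ -0.6 -11.7  -1.5]
t 17.77 theta -9.6 yaw -7.7 rad 116.2 pull 11.0 F [ -5.7 -12.6   1.5]
t 17.9 theta -6.6 yaw -4.7 rad 116.2 pull 11.0 F [ -3.9 -11.8   0.8]
```

```bash
for i in 1 2 3 4; do python3 -m inch '[{"delta_pos":[0,-6,0],"yaw":3,"jaw":28}]' >/dev/null; python3 t.py; done
```

```text
t 18.02 theta -3.7 yaw -1.7 rad 116.1 pull 11.0 F [ -4.2 -11.6   0.7]
t 18.15 theta -0.7 yaw 1.3 rad 116.1 pull 11.9 F [ -2.6 -12.    0.8]
t 18.27 theta 2.2 yaw 4.3 rad 116.0 pull 12.9 F [ -3.6 -13.    0.4]
t 18.4 theta 5.1 yaw 7.3 rad 116.0 pull 13.8 F [ -3.4 -13.7   1.2]
```

```bash
for i in 1 2; do python3 -m inch '[{"delta_pos":[0,-6,0],"yaw":3,"jaw":28}]' >/dev/null; python3 t.py; done
```

```text
t 18.52 theta 8.1 yaw 10.3 rad 116.0 pull 14.6 F [ -3.7 -14.3   1. ]
t 18.65 theta 11.0 yaw 13.3 rad 115.9 pull 15.7 F [ -4.8 -15.2   1.5]
```

```bash
python3 -m inch '[{"delta_pos":[0,-3,0],"yaw":1.5,"jaw":28}]' >/dev/null; python3 t.py
python3 -m inch '[{"delta_pos":[0,0,0],"yaw":0,"jaw":28}]' >/dev/null; python3 t.py
```

```text
t 18.77 theta 12.6 yaw 14.8 rad 115.9 pull -0.8 F [1.1 0.7 0.4]
t 18.9 theta 13.0 yaw 14.7 rad 115.7 pull 1.5 F [-1.2 -1.4 -0.2]
```

```bash
python3 - <<'E'
from h import *
p,d=optics.camera("top"); cv2.imwrite("pics/t4.png",cv2.resize(p[125:225,190:320],(780,600),interpolation=cv2.INTER_CUBIC))
m=optics.camera_model("wrist"); p,d=optics.camera("wrist"); cv2.imwrite("pics/w6.png",p)
E
python3 t.py
```

```text
t 19.0 theta 13.0 yaw 14.6 rad 115.5 pull -0.1 F [ 0.4 -0.  -0. ]
```

View pics/w6.png

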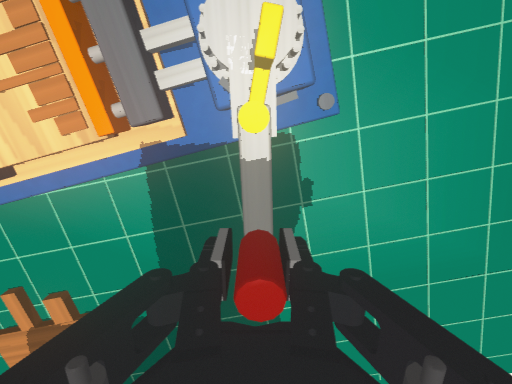

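The knob sits untouched between the fingers, the jaw is against the plaque, and the handle holds. The last reading was 15.7 N, so I'll make one small confirming nudge.

```bash
python3 -m inch '[{"delta_pos":[-1,-4,0],"yaw":2,"jaw":28}]' >/dev/null; python3 t.py
```

```text
t 19.12 theta 15.0 yaw 16.6 rad 116.1 pull 0.8 F [ 1.3 -1.1  0.1]
```

```bash
python3 -m inch '[{"delta_pos":[0,-3,0],"yaw":1,"jaw":28}]' >/dev/null; python3 t.py
```

```text
t 19.25 theta 16.5 yaw 17.6 rad 116.3 pull 1.0 F [-0.9 -0.8  1.4]
```

```bash
python3 - <<'E'
from h import *
s=r.state(); t=np.array(s["tool_pos"])*1000; R=np.array(s["ee_rot"])
m=optics.camera_model("wrist"); p,d=optics.camera("wrist")
f=192/np.tan(np.radians(m["vertical_fov"])/2); E=np.array(m["extrinsics"])
v,u=np.mgrid[:384,:512]; c=np.stack([(u-m["cx"])/f*d,-(v-m["cy"])/f*d,-d],-1); W=(c@E[:3,:3].T+E[:3,3])*1000
hsv=cv2.cvtColor(p,cv2.COLOR_BGR2HSV)
k=(hsv[...,1]>120)&((hsv[...,0]<6)|(hsv[...,0]>174))&(d>0)&(np.hypot(W[...,0]-t[0],W[...,1]-t[1])<25)&(W[...,2]>90)
L=(W[k]-t)@R; print("knob in tool", L.min(0).round(1),L.max(0).round(1), s["gripper_width"])
Y=(abs(hsv[...,0].astype(int)-28)<6)&(hsv[...,1]>150)&(d>0)&(W[...,2]>114)&(W[...,2]<126)&(abs(W[...,0]-610)<40)
print("tab",Y.sum(),W[Y].mean(0).round(1))
O=(abs(hsv[...,0].astype(int)-12)<5)&(hsv[...,1]>200)&(d>0)&(W[...,2]>46)&(W[...,2]<58); q=W[O]; print("jaw",O.sum(),q.mean(0).round(1),q.min(0).round(),q.max(0).round())
q,d=optics.camera("top"); a=cv2.imread("pics/t4.png"); b=cv2.resize(q[125:225,190:320],(780,600),interpolation=cv2.INTER_CUBIC)
cv2.imwrite("pics/cmp.png",np.hstack([cv2.resize(a[80:380,40:540],(400,240)),cv2.resize(b[80:380,40:540],(400,240))]))
c3=cv2.imread("pics/t3.png")
for n,i in [("t3",c3),("t4",a),("now",b)]:
    h=cv2.cvtColor(i[150:260],cv2.COLOR_BGR2HSV); o=(abs(h[...,0].astype(int)-12)<6)&(h[...,1]>190); xs=np.where(o[:,340:460])[1]+340; print(n,xs.mean(),len(xs))
E
python3 t.py
```

```text
knob in tool [-13.8 -10.  -78.3] [ 10.3  14.8 -31.9] 0.028123623184811236
tab 1134 [609.7 -40.3 119.8]
jaw 534 [638.1  68.2  48.7] [588.  64.  46.] [672.  80.  52.]
t3 392.3253546099291 1128
t4 384.4340175953079 1023
now 384.3888888888889 1044
t 19.35 theta 16.6 yaw 17.5 rad 116.3 pull 0.8 F [-0.6 -0.6  0.6]
```

```bash
python3 - <<'E'
from h import *
q,d=optics.camera("top"); b=cv2.resize(q[125:225,190:320],(780,600),interpolation=cv2.INTER_CUBIC)
for n,i in [("t1",cv2.imread("pics/b.png")),("t3",cv2.imread("pics/t3.png")),("t4",cv2.imread("pics/t4.png")),("now",b)]:
    res=[]
    for y in (165,180,195,240):   # between the rods
        x=i[y-4:y+5,340:540].astype(float).mean(0)
        o=x[:,2]-x[:,0]; o=np.clip(o-100,0,None); oc=340+(o*np.arange(200)).sum()/o.sum()
        h=cv2.cvtColor(i[y-4:y+5,340:540],cv2.COLOR_BGR2HSV)[...,1].mean(0); k=np.where(h<90)[0]; k=k[k+340>oc+25]
        res.append((round(oc,1),340+k.min(),340+k.max()))
    print(n,res)
E
```

```text
t1 [(np.float64(420.0), np.int64(460), np.int64(511)), (np.float64(422.5), np.int64(463), np.int64(513)), (np.float64(423.4), np.int64(465), np.int64(514)), (np.float64(426.5), np.int64(468), np.int64(520))]
t3 [(np.float64(389.6), np.int64(415), np.int64(481)), (np.float64(392.4), np.int64(433), np.int64(483)), (np.float64(393.6), np.int64(434), np.int64(484)), (np.float64(396.4), np.int64(435), np.int64(500))]
t4 [(np.float64(380.4), np.int64(406), np.int64(474)), (np.float64(383.3), np.int64(419), np.int64(475)), (np.float64(385.5), np.int64(421), np.int64(476)), (np.float64(387.1), np.int64(413), np.int64(500))]
now [(np.float64(380.5), np.int64(406), np.int64(474)), (np.float64(383.2), np.int64(419), np.int64(475)), (np.float64(385.5), np.int64(421), np.int64(476)), (np.float64(387.0), np.int64(412), np.int64(502))]
```

```bash
python3 - <<'E'
from h import *
p,d=optics.camera("wrist"); a=cv2.imread("pics/w6.png")
for n,i in [("w6",a),("now",p)]:
    h=cv2.cvtColor(i,cv2.COLOR_BGR2HSV); k=(h[...,1]>120)&((h[...,0]<6)|(h[...,0]>174))
    print(n,[(v,np.where(k[v,200:320])[0].min()+200,np.where(k[v,200:320])[0].max()+200) for v in (245,265,285,300)])
cv2.imwrite("pics/w7.png",cv2.resize(p[190:340,160:360],(800,600)))
E
```

```text
w6 [(245, np.int64(240), np.int64(277)), (265, np.int64(238), np.int64(282)), (285, np.int64(235), np.int64(285)), (300, np.int64(234), np.int64(286))]
now [(245, np.int64(239), np.int64(277)), (265, np.int64(237), np.int64(281)), (285, np.int64(234), np.int64(284)), (300, np.int64(234), np.int64(285))]
```

View pics/w7.png

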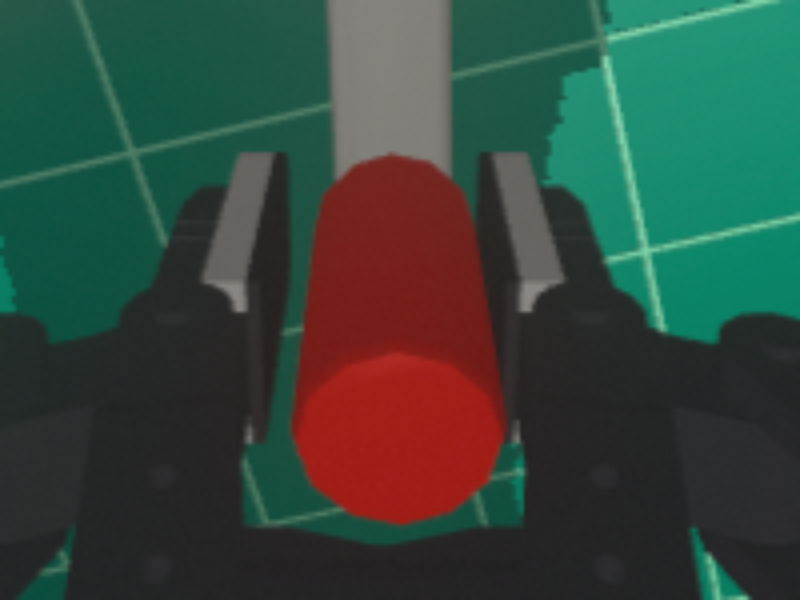

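The knob touches the right finger, and the handle moved 3° at about 1 N while the jaw stayed put. So the pawl is in slack before the next tooth, and the squeeze from the 15.7 N pull is held. I'll go on in small steps until it engages, to confirm.

```bash
for i in 1 2 3; do python3 -m inch '[{"delta_pos":[-0.3,-4,0],"yaw":2,"jaw":28}]' >/dev/null; python3 t.py; done
```

```text
t 19.57 theta 18.3 yaw 19.6 rad 116.4 pull 0.8 F [ 0.6 -1.  -0.1]
t 19.7 theta 20.3 yaw 21.6 rad 116.6 pull 1.1 F [ 0.6 -1.3 -0. ]
t 19.82 theta 22.3 yaw 23.6 rad 117.0 pull 0.6 F [ 0.  -0.7  0.8]
```

Still in the slack, so I'll continue one step at a time and stop at the first rise.

```bash
python3 -m inch '[{"delta_pos":[-0.3,-4,0],"yaw":2,"jaw":28}]' >/dev/null; python3 t.py; python3 -m inch '[{"delta_pos":[-0.3,-4,0],"yaw":2,"jaw":28}]' >/dev/null; python3 t.py
```

```text
t 19.95 theta 24.3 yaw 25.6 rad 117.2 pull 0.8 F [-0.  -0.9 -0.1]
t 20.07 theta 26.2 yaw 27.6 rad 117.5 pull 0.2 F [ 0.3 -0.3 -0.3]
```

```bash
python3 -m inch '[{"delta_pos":[-0.3,-4,0],"yaw":2,"jaw":28}]' >/dev/null; python3 t.py
```

```text
t 20.2 theta 28.1 yaw 29.6 rad 117.5 pull 6.3 F [ 0.5 -7.2 -0.1]
```

```bash
python3 -m inch '[{"delta_pos":[0,-3,0],"yaw":1.5,"jaw":28}]' >/dev/null; python3 t.py
```

```text
t 20.32 theta 29.4 yaw 31.1 rad 117.5 pull 9.1 F [-1.2 -9.6  1.8]
```

```bash
python3 -m inch '[{"delta_pos":[0,-3,0],"yaw":1.5,"jaw":28}]' >/dev/null; python3 t.py
```

```text
t 20.45 theta 30.6 yaw 32.6 rad 117.5 pull 11.8 F [ -1.8 -12.4   1.3]
```

```bash
python3 -m inch '[{"delta_pos":[0,-3,0],"yaw":1.5,"jaw":28}]' >/dev/null; python3 t.py
```

```text
t 20.57 theta 31.9 yaw 34.0 rad 117.5 pull 14.0 F [ -2.8 -14.5   1.9]
```

```bash
python3 -m inch '[{"delta_pos":[0,-2,0],"yaw":1,"jaw":28}]' >/dev/null; python3 t.py
```

```text
t 20.7 theta 32.8 yaw 35.0 rad 117.5 pull 14.8 F [ -4.6 -14.4   1.8]
```

```bash
python3 -m inch '[{"delta_pos":[0,-3,0],"yaw":1,"jaw":28}]' >/dev/null; python3 t.py
```

```text
t 20.82 theta 34.2 yaw 36.0 rad 117.5 pull 15.7 F [ -5.8 -14.9   3.4]
```

The pull is back to 15.7 N, about 1.5 times the free-running 10.5 N, so I stop here. Now I relieve the contact, open the fingers and lift away.

```bash
python3 -m inch '[{"delta_pos":[0,3,0],"yaw":0,"jaw":32},{"delta_pos":[0,3,0],"yaw":0,"jaw":45},{"delta_pos":[0,3,0],"yaw":0,"jaw":50},{"delta_pos":[0,3,-10],"yaw":0,"jaw":50},{"delta_pos":[0,3,-50],"yaw":0,"jaw":50},{"delta_pos":[0,3,-100],"yaw":0,"jaw":50},{"delta_pos":[0,3,-140],"yaw":0,"jaw":50},{"delta_pos":[-30,3,-150],"yaw":0,"jaw":50}]'
python3 -m inch '[{"delta_pos":[-20,30,-10],"yaw":0,"jaw":50},{"delta_pos":[-20,80,-20],"yaw":0,"jaw":50},{"delta_pos":[-20,130,-20],"yaw":0,"jaw":50},{"delta_pos":[-20,180,-20],"yaw":0,"jaw":50},{"delta_pos":[-20,200,-20],"yaw":0,"jaw":50},{"delta_pos":[-20,200,-20],"yaw":0,"jaw":50}]'
python3 - <<'E'
from h import *
p,d=optics.camera("top"); cv2.imwrite("pics/t5.png",cv2.resize(p[100:300,60:460],(800,400)))
E
```

```text
clock: 21.82
tool_pos: [0.4972, 0.04, 0.2111]
ee_rot: [[0.838, -0.546, 0.005], [-0.546, -0.838, -0.0], [0.005, -0.003, -1.0]]
wrist_force: [0.3, 1.0, -0.6]
gripper_width: 0.0499
grasp_force: 0.0
clock: 22.58
tool_pos: [0.3696, -0.1172, 0.2288]
ee_rot: [[0.837, -0.547, 0.001], [-0.547, -0.837, -0.001], [0.001, -0.0, -1.0]]
wrist_force: [-0.1, 0.0, 0.6]
gripper_width: 0.0499
grasp_force: 0.0
```

View pics/t5.png

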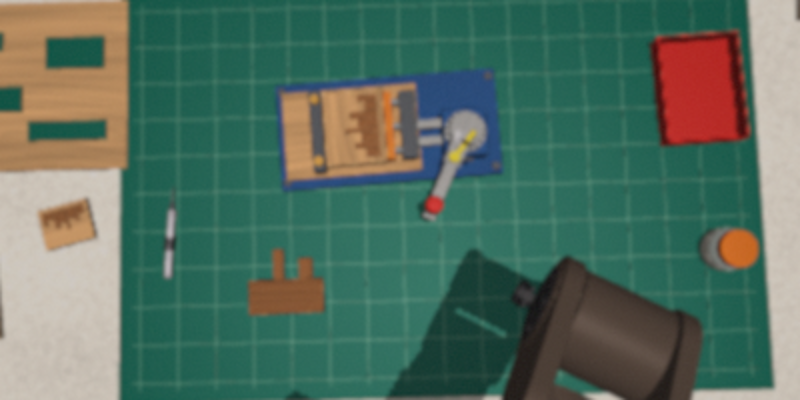

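The plaque (360,125) sits between the fence (318,130) and the jaw (390,125) with no gaps visible. The tab (467,143) is on the tightening side, the arm is clear, and nothing else has moved.

```bash
python3 -c "
from workcell import r
print(r.job_done())"
```

```text
the job is handed in; nothing more can be done
None
```

I flipped the selector to the tightening side and ratcheted the jaw until it held the plaque against the fence. The last pull was 15.7 N against about 10.5 N running free. I then let go of the handle and handed the job in after about 23 s, with no verdict reported back.

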